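# Unhook the gouge caddy past its sprung keeper and dock it

### The arm

A 7-joint arm with a two-finger parallel gripper is mounted at the origin on the work surface. World frame = base frame: x ahead of the robot, y to its left, z up, the work surface at z = 0. Lengths are in m, angles in rad, forces in N, time in s.
With the tool pointing down it reaches from about 0.4 to 0.85 m from the base axis. Payload 4.5 kg.
Tool frame: the origin (TCP) lies midway between the tips of the shut fingers; the grasp point (between the pads) lies 19 mm behind it; z points along the fingers, y is the direction in which the jaws open and shut (so a half turn about z gives the same grasp; the last joint's range is limited). The gripper opens to 88 mm and grips with 3 to 60 N. Pads are 18 mm wide; open, the fingers measure 123 mm over their backs; the gripper's body (75 mm by 187 mm) begins 45 mm behind the grasp point.
Start: joints at [1.221, 0.689, -0.195, 1.565, 0.157, 0.902, -0.215], TCP at [0.234, -0.58, 0.239] pointing down, gripper open.
Joint ranges: [-3.01, 3.01], [-0.46, 2.08], [-1.47, 1.51], [0.13, 2.56], [-1, 4.14], [0.04, 2.09], [-2.66, 2.66]. Speed limits (rad/s): [2.57, 2.57, 3.14, 3.14, 3.14, 3.14, 3.14].

### API

Orientations are given as a 3x3 rotation matrix whose columns are the frame's x, y, z axes.
In Python, from plant import bot, vision gives the robot as it stands. The module is installed in compiled form; this text tells all that it offers.
- The arm moves only by the tool send_rows, never from a script. Its argument "deltas" is a list of rows, each an object of numbers: "x", "y", "z": the shift along the tool's x, y, z in cm; "rx", "ry", "rz": the turn, a rotation vector about the tool's x, y, z in degrees; "grip": the finger opening in cm, from 0 to 8.81. A call has 1 to 5 rows; each row is the pose to reach, as a shift and turn from the pose measured when the call began, along the tool's axes at that moment; what a row does not reach only later rows make up. A row lasts 1/10 s, in which the tool goes at most 50 mm and 8.59 degrees, less where a joint would pass 70% of its speed; a pose out of reach is approached as far as the arm can. A call with a gripper value outside its range is refused whole. The fingers move at their own pace and stop on an object; "newtons" is the grip in N (left out, the last holds). Time passes only in rows, so rows that repeat a pose let the fingers close. It gives the time, the measured TCP pose, the force and the opening at its end, in the units of the state.
- bot.sense(): the state, without advancing time (a new reading comes with each control period).
- vision.read_camera(name): name is "scene" or "top" or "wrist"; returns a dict with "pixels" (480x640x3 uint8, blue, green, red), "range_z" (480x640 float32, m along the optical axis (not along the pixel's ray), 0 where there is no reading), "fx", "fy", "cx", "cy" (pixels), "world_from_camera" (4x4, takes a point from camera to world coordinates); the wrist camera has in their place "hand_eye" (4x4, takes a point from camera to tool coordinates, whose origin is the TCP and whose axes are the flange's). Camera axes: x right, y down, z forward; pixel columns grow to the right and rows downward; lengths in m; the calibration is good to about 2 mm. A picture is of the moment at which its call begins: read the wrist's pose just before it.
- bot.job_done(): hands the job in, once; it reports no verdict.
The state is a dict: "time": time; "joints": joint angles; "joint_velocities": joint speeds; "effort": joint torques, N m; "tool_pos": TCP position; "eef_rot": TCP orientation; "contact_force": force on the tool from outside, world axes, zero at the start; "ft_torque": the same for the moment, N m; "gripper_width": finger opening in m.
Only numpy, scipy, OpenCV 4.12 (cv2) and the standard library are available. Lean on these libraries where they do the work, as an engineer would, in place of code of your own. Each camera call takes 0.05 s, during which the arm holds its last target. There are 200 camera calls.

### The job

Take the gouge caddy off its safety hook: hold it by the bail, push the bail itself back against the red sprung keeper to open it, feel for the hook's mouth between the nose prongs and the lips of the back stops, and lift the bail out there without forcing it (never more than about 25 N between bail and hook); leave the keeper to spring shut. Then set the caddy down gently, upright and flat inside the dark wooden tray on the bench, and let go. Keep the fingers off the hook and do not disturb the other things on the bench.

Things in the scene. Friction and masses are not known exactly. Their poses are not given: they have to be found in the camera images.
- stand: Fixed blue steel hook stand. Origin: on the bench straight below the hook's seat; z up; +x runs from the hook's nose back to its upright (away from the robot, give or take the yaw). Base plate x 5 to 135 mm, 120 wide, 12 thick; upright 26 x 30 mm at x = 93 mm, 235 tall. The hook's level arm runs along x from -36 to 106 mm, 22 wide (31 with the saddle), top 235 mm up.
- hook_seat (a point): Point on top of the arm where the crossbar hangs (its centre within 2 mm in x); axes as the stand. Clamped on the arm is a steel saddle: a front wall, two yellow nose prongs over the seat (22 to 31 mm above the arm, y -12.5 to 12.5 mm) and, behind the mouth, two back stops with 6 mm lips pointing forward at their tops (as high as the prongs), all one piece. Bail and stand must not be pressed together with over 25 N.
- mouth_mid (a point): Point on the arm's top, fixed to the stand, 20 mm (+x) behind the seat: MEAN place of the mouth's middle. The mouth is the 16 mm gap between prong ends and lip ends; the 12 mm crossbar leaves by it straight up. The saddle is clamped up to 9 mm to either side (x), not measured: find it by feel. The keeper yields at 3 to 8 N, the stops do not; bar against the stops is 8 mm (x) behind mid-mouth.
- keeper (a joint): Red sprung safety keeper: upright tongue 8 mm wide between the prongs, hinged 14 mm behind the seat and 40 mm below the arm's top, 70 mm long. 0 = closed (front face 11 mm behind the seat, leaving no way out for the crossbar); grows (rad) as it is pushed back to the stand's +x, at most 0.95; at the mouth the bar holds it at about 0.1 to 0.6. It springs shut by itself.
- bail_bar (a point): Centre of the crossbar, the level top of the caddy's rigid bail: 12 mm (x) by 14 mm high, 150 mm clear in y between the 6 mm uprights. x across the bar (along the stand's +x within 3 degrees), y along it, z up. The hook takes its middle: grip it from above 40 mm to either side, fingers closing along x. 8 mm of play under the prongs, 3 to 7 mm to the keeper. All weighs 0.29 to 0.45 kg.
- caddy_base (a point): Centre of the caddy's underside, 172 mm below the crossbar's centre: pale wooden open box 64 mm (x) x 150 mm (y; 162 over the bail) x 45 mm high, five palm gouges fixed in it (to 61 mm high); axes as bail_bar. It hangs below the hook's arm: once the crossbar is out above the prongs, it leaves level toward the stand's -x (nose side) until the bar is 100 mm in front of the seat.
- caddy: The caddy with its bail; origin and axes as caddy_base.
- dock: Fixed dark wooden tray on the bench, 84 mm (x) x 178 mm (y), rim 18 mm high and 5 mm thick, so 74 x 168 mm inside: the caddy's place, long side along long side, either way round. Origin: centre of its underside; z up.
- dock_in (a point): Centre of the tray's inner floor, 5 mm above the bench; axes as the tray.
- mallet_mid (a point): turned round carver's mallet standing on its head, 80 mm across, 200 mm tall; point half-way up
- gouge_a_mid (a point): loose carving gouge, 200 mm long, 20 mm thick, lying; its middle
- gouge_b_mid (a point): loose carving gouge, 200 mm long, 20 mm thick, lying; its middle
- blank_mid (a point): pale wooden block 130 x 100 x 28 mm with a carved rosette; its centre
- hone_mid (a point): honing block 160 x 50 x 22 mm, green top; its centre
- glue_mid (a point): yellow glue bottle, 56 mm across, 130 mm tall; half-way up
- pot_mid (a point): terracotta pot, 72 mm across, 90 mm tall; half-way up

How it is judged:
On the way, in this order (a step that is already met when the one before it is completed fails the run):
1. the crossbar, still down in the hook, presses the keeper back (value of joint keeper above 0.06 rad and z of bail_bar in the frame of hook_seat below 0.02 m and contact force between caddy and stand above 1.5 N), for 0.1 s.
2. the crossbar is out above the prongs and the keeper has sprung shut (z of bail_bar in the frame of hook_seat above 0.038 m and value of joint keeper below 0.06 rad), for 0.1 s.
At the end, for the whole second after the job is handed in: The caddy stands flat in the tray: its underside within 4 mm of the tray's floor and within 8 mm (x) and 10 mm (y) of its centre, tilted less than 0.05 rad, long side along the tray within 0.15 rad, at rest and released; the keeper is shut (below 0.08 rad) (x of caddy_base in the frame of dock_in between -0.008 and 0.008 m and y of caddy_base in the frame of dock_in between -0.01 and 0.01 m and z of caddy_base in the frame of dock_in below 0.004 m and angle between caddy_base's own z axis and vertical below 0.05 rad and angle between the x axis of caddy_base and the x axis of dock_in, either way round below 0.15 rad and linear speed of caddy below 0.02 m/s and value of joint keeper below 0.08 rad); the robot touches nothing.
It fails at once if bail and hook stand pressed together with more than 25 N (contact force between caddy and stand above 25 N).
It fails at once if the fingers press on the hook stand or keeper with more than 4 N (contact force between the fingers and stand above 4 N).
It fails at once if the caddy is set down or dropped into the tray with more than 40 N (contact force between caddy and dock above 40 N).
It fails at once if another thing on the bench is moved more than 20 mm (distance of any of mallet_mid, gouge_a_mid, gouge_b_mid, blank_mid, hone_mid, glue_mid, pot_mid from where it was at the start of the episode above 0.02 m).
It also fails if it takes over 51 s, if anything falls off the work surface, if the arm or the gripper's body presses on something with over 40 N, if the wrist force passes 120 N, or if a joint passes its speed limit or range.

## Working session

There is one attempt and no reset: what is moved stays moved. The work goes in short steps, Python scripts to look and compute and a tool call to move; the robot and the scene stay as the last step left them, time stands still between calls to the robot, and variables do not carry over. Pictures are saved under pics/ and viewed, about 8 in all and at most 12, crops included, and the job is handed in when it is done.

Besides the shell and the picture viewer there is one more tool, called after "Request:" as name(argument=value, ...), one argument or row to a line, values as JSON. send_rows: Moves the arm, as the interface text tells. Its arguments: {"type":"object","properties":{"deltas":{"type":"array","items":{"type":"object","properties":{"x":{"type":"number"},"y":{"type":"number"},"z":{"type":"number"},"rx":{"type":"number"},"ry":{"type":"number"},"rz":{"type":"number"},"grip":{"type":"number"}}}},"newtons":{"type":"number"}},"required":["deltas"]}

```bash
mkdir -p pics
cat > h.py <<'E'
import numpy as np, cv2
from plant import bot, vision
def shot(n,f):
    s=bot.sense(); c=vision.read_camera(n); cv2.imwrite('pics/%s.png'%f,c['pixels'])
    if n=='wrist':
        T=np.eye(4);T[:3,:3]=s['eef_rot'];T[:3,3]=s['tool_pos'];W=T@c['hand_eye']
    else: W=np.array(c['world_from_camera'])
    v,u=np.mgrid[:480,:640];z=c['range_z']
    P=np.stack([(u-c['cx'])/c['fx']*z,(v-c['cy'])/c['fy']*z,z],-1)@W[:3,:3].T+W[:3,3]
    P[z==0]=np.nan
    np.savez('pics/%s.npz'%f,P=P,img=c['pixels'],W=W)
    return c['pixels'],P,W
E
python3 - <<'E'
from h import *
s=bot.sense();print(s)
for n in('scene','top'):
    i,P,W=shot(n,n+'0');print(n,W.round(3))
E
```

```text
{'time': 0.0, 'joints': array([ 1.22078419,  0.68995416, -0.19450154,  1.56635682,  0.15727331,
        0.90248134, -0.21512722]), 'joint_velocities': array([ 8.94539126e-04,  3.15003661e-04, -2.16709021e-04,  1.92665057e-04,
       -7.62389571e-05,  2.00606890e-03,  7.82413214e-04]), 'effort': array([-1.01569152e-03, -5.27557218e+01, -1.26676016e+00, -1.53427130e+01,
       -5.24713250e-02,  6.58825447e-03,  1.83241118e-04]), 'tool_pos': array([ 0.23375289, -0.578958  ,  0.23792491]), 'eef_rot': array([[ 9.27231643e-01,  3.74487462e-01, -7.88517665e-04],
       [ 3.74488272e-01, -9.27230215e-01,  1.63143284e-03],
       [-1.20186260e-04, -1.80800677e-03, -9.99998358e-01]]), 'contact_force': array([-0.45543765,  0.12202354, -0.0811012 ]), 'ft_torque': array([ 0.04668641,  0.03765117, -0.02031927]), 'gripper_width': 0.08824314917160138}
scene [[ 4.720e-01  6.860e-01 -5.540e-01  1.343e+00]
 [ 8.820e-01 -3.680e-01  2.950e-01 -4.370e-01]
 [-1.000e-03 -6.280e-01 -7.780e-01  1.285e+00]
 [ 0.000e+00  0.000e+00  0.000e+00  1.000e+00]]
top [[ 0.058 -0.978  0.2    0.283]
 [-0.998 -0.057  0.007 -0.002]
 [ 0.004 -0.2   -0.98   1.495]
 [ 0.     0.     0.     1.   ]]
```

View pics/top0.png

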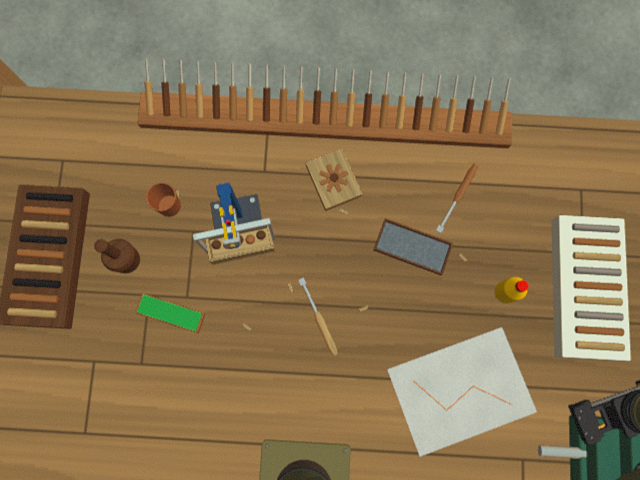

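View pics/scene0.png

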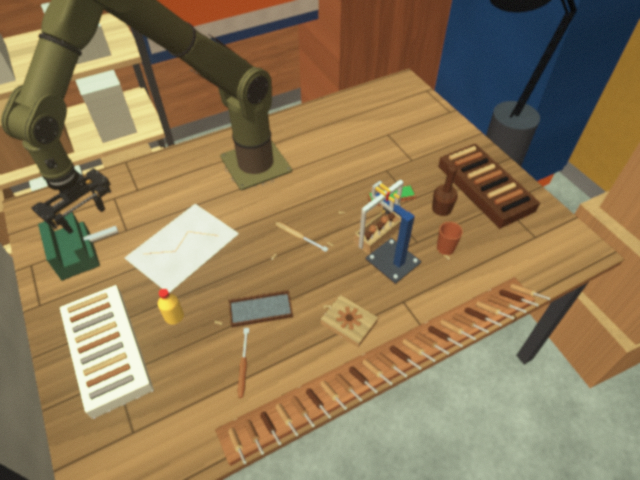

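The top view shows the stand at about (230,210), with the white crossbar running from (195,240) to (270,225). The tray, grey inside, is at about (413,247). A mallet stands at (118,255), the green hone is at (170,313), and a loose gouge lies at (318,315). The scene view agrees with this layout. Next I'll measure the poses.

```bash
cat > m.py <<'E'
from h import *
def rect(n,pts):
    r=cv2.minAreaRect((pts[:,:2]*1000).astype(np.float32)); print(n,len(pts),'c',np.round(r[0],1),'sz',np.round(r[1],1),'ang',round(r[2],1),'z',np.nanpercentile(pts[:,2],[5,50,95]).round(4))
for f in('top0','scene0'):
    d=np.load('pics/%s.npz'%f);P=d['P'];I=d['img'].astype(int);B,G,R=I[...,0],I[...,1],I[...,2];z=P[...,2]
    print(f)
    xy=P[...,:2]
    if f=='top0': roi=np.zeros(z.shape,bool);roi[170:270,185:285]=1
    else: roi=np.zeros(z.shape,bool);roi[170:290,350:425]=1
    white=(abs(R-B)<40)&(R>130)&(abs(G-R)<30)
    rect('bar',P[roi&white&(z>.235)&(z<.26)])
    rect('blue',P[roi&(B>R+40)&(z>.225)&(z<.245)])
    rect('yellow',P[roi&(R>B+80)&(G>B+60)&(z>.25)&(z<.275)])
    rect('baseplate',P[roi&(z>.008)&(z<.016)&(B>=R-5)])
    # tray rim
    if f=='top0': roi=np.zeros(z.shape,bool);roi[210:285,365:465]=1
    else: roi=np.zeros(z.shape,bool);roi[285:335,222:300]=1
    rect('rim',P[roi&(z>.012)&(z<.022)])
    rect('floor',P[roi&(z>.002)&(z<.009)&(abs(B-R)<25)])
    for n,(u0,u1,v0,v1) in dict(mallet=(90,142,235,275),gouge=(295,345,270,360),hone=(130,210,285,335),blank=(300,365,145,212),pot=(145,185,180,218)).items():
        if f=='top0':
            q=P[v0:v1,u0:u1].reshape(-1,3);rect(n,q[q[:,2]>.008])
E
python3 m.py
python3 - <<'E'
import cv2
a=cv2.imread('pics/top0.png')[170:270,170:290];b=cv2.imread('pics/scene0.png')[170:290,340:430]
import numpy as np
cv2.imwrite('pics/z.png',np.hstack([cv2.resize(a,(400,400*100//120),interpolation=2),cv2.resize(b,(250,333),interpolation=2)]))
E
```

```text
top0
bar 458 c [554.7 178.7] sz [ 69.1 157.3] ang 0.7 z [0.2417 0.2485 0.2531]
blue 390 c [578.6 188.8] sz [139.7  28.4] ang 16.4 z [0.2308 0.235  0.2392]
yellow 177 c [548.3 185.1] sz [83.6 26.8] ang 12.3 z [0.2597 0.266  0.2704]
baseplate 551 c [640.  206.8] sz [ 67.3 117.3] ang 13.8 z [0.0085 0.0122 0.0155]
rim 592 c [ 591.8 -232.4] sz [160.2 197.2] ang 1.2 z [0.0123 0.0166 0.0209]
floor 1335 c [ 619.3 -249.2] sz [167.5 154.9] ang 72.5 z [0.0027 0.006  0.0086]
mallet 1164 c [500.1 483. ] sz [ 81.4 112.7] ang 21.0 z [0.0286 0.0862 0.1942]
gouge 495 c [396.1 -15.6] sz [213.  113.6] ang 5.5 z [0.0087 0.0158 0.0225]
hone 1429 c [389.3 341.4] sz [115.9 175.2] ang 4.7 z [0.0149 0.0218 0.0275]
blank 2143 c [738.  -29.9] sz [163.2 159.9] ang 1.8 z [0.0193 0.0289 0.0356]
pot 770 c [662.5 386.6] sz [101.8  85. ] ang 12.2 z [0.0096 0.0606 0.0919]
scene0
bar 296 c [561.1 174.9] sz [138.7 126.4] ang 72.9 z [0.2364 0.2491 0.2539]
blue 169 c [586.6 190.2] sz [130.8  28.7] ang 15.9 z [0.2292 0.2362 0.2404]
yellow 130 c [555.3 188. ] sz [72.7 30.3] ang 12.7 z [0.2577 0.2658 0.2708]
baseplate 661 c [613.9 200.6] sz [122.4 116.7] ang 13.9 z [0.0095 0.0134 0.0157]
rim 419 c [ 593.5 -238.4] sz [179.2 124.6] ang 74.3 z [0.0124 0.0171 0.0213]
floor 796 c [ 589.  -237.2] sz [167.  106.1] ang 75.3 z [0.003  0.0065 0.0087]
```

View pics/z.png

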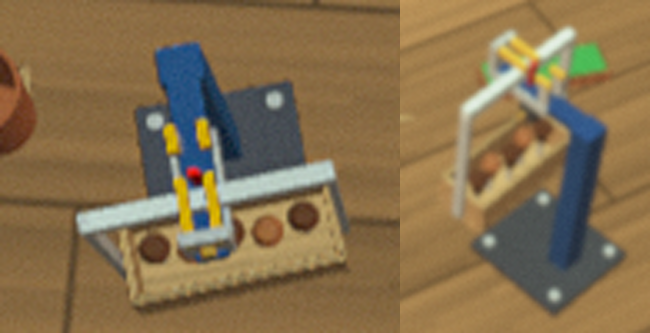

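The crop shows the bar under the yellow prongs, with the red keeper just behind it and the lips behind that. Next come robust fits and a move plan.

```bash
cat > m2.py <<'E'
from h import *
from scipy.optimize import least_squares
def line(p):
    m=np.ones(len(p),bool)
    for k in (30,15,9,9,9):
        vx,vy,x,y=cv2.fitLine(p[m][:,:2].astype(np.float32)*1000,cv2.DIST_HUBER,0,.01,.01).ravel()
        q=p[:,:2]*1000-[x,y]; m=abs(q@[-vy,vx])<k
    t=q[m]@[vx,vy]; n=np.percentile(t,[.5,99.5]); c=np.array([x,y])+np.array([vx,vy])*n.mean()
    off=np.percentile(q[m]@[-vy,vx],[3,97])
    return c.round(1),np.degrees(np.arctan2(vy,vx)).round(2),np.ptp(n).round(1),off.round(1),np.median(p[m][:,2]).round(4)
for f in('top0','scene0'):
    d=np.load('pics/%s.npz'%f);P=d['P'];I=d['img'].astype(int);B,G,R=I[...,0],I[...,1],I[...,2];z=P[...,2]
    roi=np.zeros(z.shape,bool)
    if f=='top0': roi[170:270,185:285]=1
    else: roi[170:290,350:425]=1
    white=(abs(R-B)<45)&(R>120)&(abs(G-R)<30)
    print(f,'bar',line(P[roi&white&(z>.24)&(z<.258)]))
    print('blue',line(P[roi&(B>R+40)&(z>.225)&(z<.245)]))
    # tray by colour+ height
    roi=np.zeros(z.shape,bool)
    if f=='top0': roi[210:285,365:465]=1
    else: roi[285:335,222:300]=1
    grey=(abs(B-R)<30)&roi
    n,l,s,_=cv2.connectedComponentsWithStats(grey.astype(np.uint8)); k=1+np.argmax(s[1:,4])
    pts=P[(l==k)]; W=d['W']
    # reproject to plane z=5mm
    o=W[:3,3]; r=pts-o; q=o+r*((.005-o[2])/r[:,2])[:,None]
    q=q[np.isfinite(q[:,0])]
    rr=cv2.minAreaRect((q[:,:2]*1000).astype(np.float32)); print('tray inner',np.round(rr[0],1),np.round(rr[1],1),rr[2],len(q), 'com',q.mean(0).round(4))
s=bot.sense();print(s['time'],s['tool_pos'])
E
python3 m2.py
```

```text
top0 bar (array([545.4, 179.1]), np.float32(-74.19), np.float64(160.4), array([-5.5,  6.5]), np.float64(0.2486))
blue (array([586.3, 195.4]), np.float32(11.4), np.float64(119.7), array([-8.3,  7.9]), np.float64(0.2352))
tray inner [ 579.  -237.5] [169.2  74.9] 72.57402038574219 2011 com [ 0.5788 -0.2376  0.005 ]
scene0 bar (array([548.7, 180.6]), np.float32(-74.67), np.float64(160.8), array([-7.8,  4.6]), np.float64(0.2502))
blue (array([587. , 189.3]), np.float32(13.19), np.float64(129.5), array([-7.4,  8.4]), np.float64(0.2362))
tray inner [ 572.8 -233.4] [168.1  69.5] 72.71192932128906 1180 com [ 0.5733 -0.2339  0.005 ]
0.1 [ 0.23380633 -0.57902724  0.23802301]
```

Request:
send_rows(
  deltas=[
    {"z": -5},
    {"z": -10},
    {"z": -15},
    {"z": -18},
  ],
  newtons=60,
)

```text
invalid input
```

Request:
send_rows(
  deltas=[
    {"x": 0, "y": 0, "z": -5, "rx": 0, "ry": 0, "rz": 0, "grip": 8.8},
    {"x": 0, "y": 0, "z": -10, "rx": 0, "ry": 0, "rz": 0, "grip": 8.8},
    {"x": 0, "y": 0, "z": -15, "rx": 0, "ry": 0, "rz": 0, "grip": 8.8},
    {"x": 0, "y": 0, "z": -18, "rx": 0, "ry": 0, "rz": 0, "grip": 8.8},
  ],
  newtons=60,
)

```text
time: 0.5
tool_pos: [0.2343, -0.58, 0.422]
eef_rot: [[0.927, 0.374, 0.002], [0.374, -0.927, -0.003], [0.0, 0.003, -1.0]]
contact_force: [0.4, -0.9, 0.3]
gripper_width: 0.0877
```

```bash
cat > g.py <<'E'
# usage: g.py x y z(TCP, mm) yaw_deg of tool y axis -> shift in tool axes cm, rotvec deg
import sys
from h import *
from scipy.spatial.transform import Rotation as Rn
def plan(x,y,z,yaw):
    s=bot.sense();R=np.array(s['eef_rot']);p=np.array(s['tool_pos'])
    a=np.radians(yaw);ty=np.array([np.cos(a),np.sin(a),0]);tz=np.array([0,0,-1.]);Rt=np.stack([np.cross(ty,tz),ty,tz],1)
    return (R.T@(np.array([x,y,z])/1000-p)*100).round(2),np.degrees(Rn.from_matrix(R.T@Rt).as_rotvec()).round(1)
if __name__=='__main__':
    s=bot.sense();print('t',s['time'],'p',(s['tool_pos']*1000).round(1),'yaw',np.degrees(np.arctan2(s['eef_rot'][1,1],s['eef_rot'][0,1])).round(2),'F',s['contact_force'].round(2),'w',round(s['gripper_width'],4),'j',s['joints'].round(2))
    a=list(map(float,sys.argv[1:]))
    for i in range(0,len(a),4): print(a[i:i+4],*plan(*a[i:i+4]))
E
python3 g.py 500 -250 400 -27 558 141 380 15.6
```

```text
t 0.5 p [ 234.3 -580.   422. ] yaw -68.01 F [ 0.42 -0.93  0.32] w 0.0877 j [ 1.22  0.54 -0.21  1.27  0.11  1.34 -0.17]
[500.0, -250.0, 400.0, -27.0] [ 36.99 -20.66   2.15] [  0.2   0.  -41. ]
[558.0, 141.0, 380.0, 15.6] [ 57.   -54.75   4.05] [  0.2   0.1 -83.6]
```

Request:
send_rows(
  deltas=[
    {"x": 4.1, "y": -2.3, "z": 0.2, "rx": 0, "ry": 0, "rz": -6, "grip": 8.8},
    {"x": 8.2, "y": -4.6, "z": 0.5, "rx": 0, "ry": 0, "rz": -12, "grip": 8.8},
    {"x": 12.3, "y": -6.9, "z": 1, "rx": 0, "ry": 0, "rz": -18, "grip": 8.8},
    {"x": 16.4, "y": -9.2, "z": 1.2, "rx": 0, "ry": 0, "rz": -24, "grip": 8.8},
    {"x": 20.5, "y": -11.5, "z": 1.5, "rx": 0, "ry": 0, "rz": -30, "grip": 8.8},
  ],
)

```text
time: 1.0
tool_pos: [0.382, -0.3948, 0.4064]
eef_rot: [[0.613, 0.79, 0.001], [0.79, -0.613, -0.003], [-0.001, 0.002, -1.0]]
contact_force: [0.5, 0.1, 0.1]
gripper_width: 0.0882
```

```bash
python3 g.py 530 -200 400 -27 558 141 380 15.6
```

```text
t 1.0 p [ 382.  -394.8  406.4] yaw -37.77 F [0.47 0.11 0.09] w 0.0882 j [ 0.96  0.43 -0.38  1.53  0.17  1.21 -0.11]
[530.0, -200.0, 400.0, -27.0] [24.47 -0.24  0.61] [  0.1   0.1 -10.8]
[558.0, 141.0, 380.0, 15.6] [ 53.14 -18.92   2.52] [  0.1   0.1 -53.4]
```

Request:
send_rows(
  deltas=[
    {"x": 4.8, "y": 0, "z": 0.1, "rx": 0, "ry": 0, "rz": -5, "grip": 8.8},
    {"x": 9.6, "y": -0.3, "z": 0.3, "rx": 0, "ry": 0, "rz": -10, "grip": 8.8},
    {"x": 14.4, "y": -0.8, "z": 0.5, "rx": 0, "ry": 0, "rz": -15, "grip": 8.8},
    {"x": 19.2, "y": -1.6, "z": 0.7, "rx": 0, "ry": 0, "rz": -20, "grip": 8.8},
    {"x": 24, "y": -2.6, "z": 0.9, "rx": 0, "ry": 0, "rz": -25, "grip": 8.8},
  ],
)

```text
time: 1.5
tool_pos: [0.509, -0.1877, 0.3966]
eef_rot: [[0.218, 0.976, 0.0], [0.976, -0.218, -0.003], [-0.003, 0.001, -1.0]]
contact_force: [0.3, -0.3, -0.5]
gripper_width: 0.0883
```

```bash
python3 g.py 558 141 380 15.6
```

```text
t 1.5 p [ 509.  -187.7  396.6] yaw -12.59 F [ 0.3  -0.33 -0.53] w 0.0883 j [ 0.6   0.45 -0.53  1.56  0.24  1.2  -0.2 ]
[558.0, 141.0, 380.0, 15.6] [33.15 -2.38  1.57] [  0.    0.2 -28.2]
```

```bash
python3 -c "
from h import *
shot('wrist','w0')"
```

Request:
send_rows(
  deltas=[
    {"x": 4.8, "y": -0.4, "z": 0.1, "rx": 0, "ry": 0, "rz": -4, "grip": 8.8},
    {"x": 9.6, "y": -0.7, "z": 0.3, "rx": 0, "ry": 0, "rz": -8, "grip": 8.8},
    {"x": 14.4, "y": -1.0, "z": 0.5, "rx": 0, "ry": 0, "rz": -12, "grip": 8.8},
    {"x": 19.2, "y": -1.4, "z": 0.7, "rx": 0, "ry": 0, "rz": -16, "grip": 8.8},
    {"x": 24, "y": -1.7, "z": 0.9, "rx": 0, "ry": 0, "rz": -20, "grip": 8.8},
  ],
)

```text
time: 2.05
tool_pos: [0.5434, 0.0595, 0.3891]
eef_rot: [[-0.148, 0.989, 0.003], [0.989, 0.148, 0.005], [0.005, 0.004, -1.0]]
contact_force: [0.8, 0.2, -0.1]
gripper_width: 0.088
```

```bash
python3 -c "
from h import *
shot('wrist','w1')"; python3 g.py 558 141 380 15.6
```

```text
t 2.1 p [542.8  71.2 389.5] yaw 9.48 F [0.9  7.26 1.37] w 0.0878 j [ 0.2   0.48 -0.66  1.56  0.3   1.19 -0.35]
[558.0, 141.0, 380.0, 15.6] [6.62 2.64 1.06] [ 0.4 -0.8 -6.1]
```

```bash
python3 -c "
import cv2,numpy as np
cv2.imwrite('pics/w01.png',np.hstack([cv2.resize(cv2.imread('pics/w%d.png'%i),(400,300),interpolation=3) for i in (0,1)]))"
```

```text
(no output)
```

View pics/w01.png

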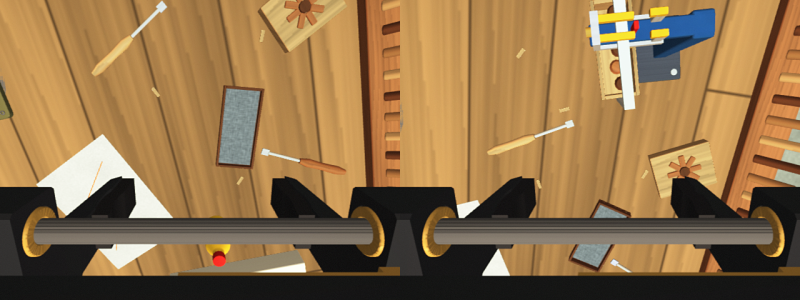

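In the left panel (w0), the whole tray shows at about (240,127). The right panel (w1) shows the bar running from (620,0) to (628,108), with prongs, keeper and lips at about (630,22). Both panels are scaled 0.625.

```bash
cat > m3.py <<'E'
from h import *
from m2 import line
d=np.load('pics/w0.npz');P=d['P'];I=d['img'].astype(int);B,R=I[...,0],I[...,2];o=d['W'][:3,3]
roi=np.zeros(B.shape,bool);roi[120:285,330:440]=1
g=((abs(B-R)<35)&roi).astype(np.uint8)
n,l,s,_=cv2.connectedComponentsWithStats(g);k=1+np.argmax(s[1:,4]);print(s[k])
r=P[l==k]-o;q=o+r*((.005-o[2])/r[:,2])[:,None];q=q[np.isfinite(q[:,0])]
print('tray inner',cv2.minAreaRect((q[:,:2]*1000).astype(np.float32)))
q=P[roi&(P[...,2]>.014)&(P[...,2]<.022)];print('rim',cv2.minAreaRect((q[:,:2]*1000).astype(np.float32)),len(q))
d=np.load('pics/w1.npz');P=d['P'];I=d['img'].astype(int);B,G,R=I[...,0],I[...,1],I[...,2];z=P[...,2]
roi=np.zeros(B.shape,bool);roi[:200,280:540]=1
w=(abs(R-B)<45)&(R>120)&(abs(G-R)<30)&roi
print('bar',line(P[w&(z>.24)&(z<.256)]))
print('blue',line(P[roi&(B>R+40)&(z>.228)&(z<.242)]))
y=roi&(R>B+80)&(G>B+60)&(z>.255)&(z<.275)
# stand axes about bar
q=P[y][:,:2]*1000-[547,180];a=np.radians(14);print('yellow u hist',np.histogram(q@[np.cos(a),np.sin(a)],np.arange(-50,60,4)))
red=roi&(R>150)&(G<80)&(z>.23);print('red',(np.nanmedian(P[red],0)*1000).round(1))
E
python3 m3.py | grep -v 0.1
```

```text
top0 bar (array([545.4, 179.1]), np.float32(-74.19), np.float64(160.4), array([-5.5,  6.5]), np.float64(0.2486))
blue (array([586.3, 195.4]), np.float32(11.4), np.float64(119.7), array([-8.3,  7.9]), np.float64(0.2352))
scene0 bar (array([548.7, 180.6]), np.float32(-74.67), np.float64(160.8), array([-7.8,  4.6]), np.float64(0.2502))
blue (array([587. , 189.3]), np.float32(13.19), np.float64(129.5), array([-7.4,  8.4]), np.float64(0.2362))
tray inner [ 572.8 -233.4] [168.1  69.5] 72.71192932128906 1180 com [ 0.5733 -0.2339  0.005 ]
[ 350  141   69  125 6374]
rim ((599.9987182617188, -243.7070770263672), (178.45550537109375, 130.0847625732422), 72.7486572265625) 1548
bar (array([552.6, 155.3]), np.float32(-74.14), np.float64(112.5), array([-5.8,  5.8]), np.float64(0.2497))
blue (array([583.8, 194.8]), np.float32(10.99), np.float64(128.6), array([-8.3,  8.1]), np.float64(0.2358))
yellow u hist (array([  0,   0,  34,  71,   0,   0, 150, 178, 178, 180, 182, 179, 174,
       186, 176,   1,   0,   0,   1, 183, 187, 188, 187,  84,   0,   0,
         0]), array([-50, -46, -42, -38, -34, -30, -26, -22, -18, -14, -10,  -6,  -2,
         2,   6,  10,  14,  18,  22,  26,  30,  34,  38,  42,  46,  50,
        54,  58]))
red [558.2 185.1 265.5]
```

Request:
send_rows(
  deltas=[
    {"x": 3.5, "y": 1.3, "z": 0.5, "rx": 0.2, "ry": -0.4, "rz": -3, "grip": 8.8},
    {"x": 6.6, "y": 2.6, "z": 1.1, "rx": 0.4, "ry": -0.8, "rz": -6.2, "grip": 8.8},
    {"x": 6.6, "y": 2.5, "z": 4, "rx": 0.4, "ry": -0.8, "rz": -6.2, "grip": 8.8},
    {"x": 6.6, "y": 2.5, "z": 7, "rx": 0.4, "ry": -0.8, "rz": -6.2, "grip": 8.8},
    {"x": 6.6, "y": 2.5, "z": 7.5, "rx": 0.4, "ry": -0.8, "rz": -6.2, "grip": 8.8},
  ],
)

```text
time: 2.6
tool_pos: [0.555, 0.1399, 0.312]
eef_rot: [[-0.27, 0.963, -0.007], [0.963, 0.27, -0.003], [-0.001, -0.007, -1.0]]
contact_force: [0.9, -0.2, 0.6]
gripper_width: 0.0878
```

```bash
python3 m3.py | grep 'tray inner' | tail -1; python3 g.py 556.5 141.4 223 15.7
```

```text
tray inner ((580.0714721679688, -238.30899047851562), (168.97976684570312, 75.75215911865234), 72.69072723388672)
t 2.6 p [555.  139.9 312. ] yaw 15.69 F [ 0.9  -0.21  0.59] w 0.0878 j [ 0.05  0.6  -0.65  1.61  0.39  1.08 -0.43]
[556.5, 141.4, 223.0, 15.7] [0.12 0.25 8.9 ] [-0.4  0.1 -0. ]
```

Request:
send_rows(
  deltas=[
    {"x": 0.1, "y": 0.2, "z": 3, "rx": -0.4, "ry": 0.1, "rz": 0, "grip": 8.8},
    {"x": 0.1, "y": 0.2, "z": 6, "rx": -0.4, "ry": 0.1, "rz": 0, "grip": 8.8},
    {"x": 0.1, "y": 0.2, "z": 8.9, "rx": -0.4, "ry": 0.1, "rz": 0, "grip": 7},
    {"x": 0.1, "y": 0.2, "z": 8.9, "rx": -0.4, "ry": 0.1, "rz": 0, "grip": 5},
    {"x": 0.1, "y": 0.2, "z": 8.9, "rx": -0.4, "ry": 0.1, "rz": 0, "grip": 4},
  ],
)

```text
time: 3.1
tool_pos: [0.5566, 0.141, 0.2241]
eef_rot: [[-0.27, 0.963, 0.0], [0.963, 0.27, 0.001], [0.0, 0.0, -1.0]]
contact_force: [0.4, 0.2, 0.9]
gripper_width: 0.0662
```

```bash
python3 g.py 556.5 141.4 223 15.7; python3 -c "
from h import *
shot('wrist','w2')"
```

```text
t 3.1 p [556.6 141.  224.1] yaw 15.64 F [0.37 0.15 0.94] w 0.0662 j [ 0.02  0.69 -0.59  1.73  0.48  0.87 -0.52]
[556.5, 141.4, 223.0, 15.7] [ 0.04 -0.    0.11] [ 0.  -0.  -0.1]
```

View pics/w2.png

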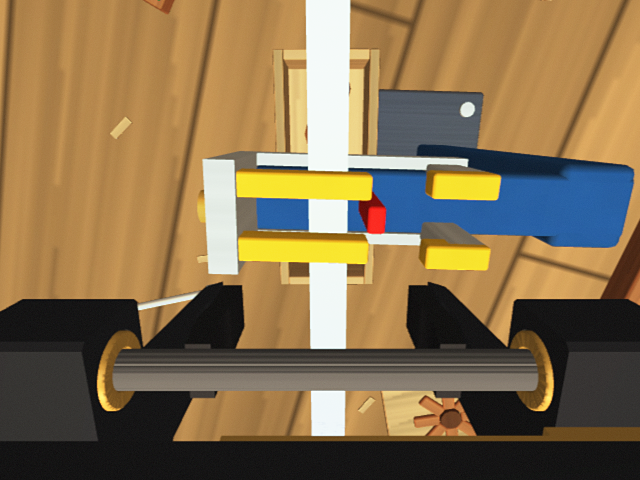

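The wrist view shows the bar centred between the fingers at about x=328. The red keeper is at (373,212). The mouth lies between the prong ends (x≈370) and the lips (x≈425). Closing the gripper.

Request:
send_rows(
  deltas=[
    {"x": 0, "y": 0, "z": 0.1, "rx": 0, "ry": 0, "rz": 0, "grip": 4},
    {"x": 0, "y": 0, "z": 0.1, "rx": 0, "ry": 0, "rz": 0, "grip": 3},
    {"x": 0, "y": 0, "z": 0.1, "rx": 0, "ry": 0, "rz": 0, "grip": 2},
    {"x": 0, "y": 0, "z": 0.1, "rx": 0, "ry": 0, "rz": 0, "grip": 1.5},
    {"x": 0, "y": 0, "z": 0.1, "rx": 0, "ry": 0, "rz": 0, "grip": 0.5},
  ],
  newtons=50,
)

```text
time: 3.65
tool_pos: [0.5572, 0.1414, 0.224]
eef_rot: [[-0.27, 0.963, 0.002], [0.963, 0.27, 0.001], [0.001, 0.003, -1.0]]
contact_force: [1.0, 0.0, 0.5]
gripper_width: 0.0219
```

Request:
send_rows(
  deltas=[
    {"x": 0, "y": 0, "z": 0, "rx": 0, "ry": 0, "rz": 0, "grip": 0.5},
    {"x": 0, "y": 0, "z": 0, "rx": 0, "ry": 0, "rz": 0, "grip": 0.5},
    {"x": 0, "y": 0, "z": 0, "rx": 0, "ry": 0, "rz": 0, "grip": 0.5},
  ],
)

```text
time: 3.95
tool_pos: [0.5573, 0.1415, 0.224]
eef_rot: [[-0.27, 0.963, 0.003], [0.963, 0.27, 0.001], [0.001, 0.003, -1.0]]
contact_force: [0.2, 0.7, 0.8]
gripper_width: 0.0113
```

```bash
python3 g.py 556.5 141.4 223 15.7
```

```text
t 3.95 p [557.3 141.5 224. ] yaw 15.65 F [0.25 0.73 0.78] w 0.0113 j [ 0.02  0.69 -0.59  1.73  0.49  0.87 -0.52]
[556.5, 141.4, 223.0, 15.7] [ 0.02 -0.08  0.1 ] [ 0.2 -0.  -0.1]
```

Request:
send_rows(
  deltas=[
    {"x": 0, "y": 0, "z": -0.15, "rx": 0, "ry": 0, "rz": 0, "grip": 0.5},
    {"x": 0, "y": 0, "z": -0.4, "rx": 0, "ry": 0, "rz": 0, "grip": 0.5},
    {"x": 0, "y": 0, "z": -0.4, "rx": 0, "ry": 0, "rz": 0, "grip": 0.5},
    {"x": 0, "y": 0, "z": -0.4, "rx": 0, "ry": 0, "rz": 0, "grip": 0.5},
  ],
)

```text
time: 4.35
tool_pos: [0.5571, 0.1412, 0.2278]
eef_rot: [[-0.27, 0.963, 0.002], [0.963, 0.27, 0.001], [0.0, 0.002, -1.0]]
contact_force: [0.5, -0.1, -3.6]
gripper_width: 0.0111
```

```bash
python3 g.py; python3 -c "
from h import *
s=bot.sense();print(s['ft_torque'])"
```

```text
t 4.35 p [557.1 141.2 227.8] yaw 15.64 F [ 0.53 -0.08 -3.61] w 0.0111 j [ 0.02  0.69 -0.6   1.72  0.48  0.88 -0.51]
[-0.14914847 -0.10107766  0.04701288]
```

Request:
send_rows(
  deltas=[
    {"x": 0, "y": 0.3, "z": 0, "rx": 0, "ry": 0, "rz": 0, "grip": 0.5},
    {"x": 0, "y": 0.6, "z": 0, "rx": 0, "ry": 0, "rz": 0, "grip": 0.5},
    {"x": 0, "y": 0.9, "z": 0, "rx": 0, "ry": 0, "rz": 0, "grip": 0.5},
    {"x": 0, "y": 1.2, "z": 0, "rx": 0, "ry": 0, "rz": 0, "grip": 0.5},
    {"x": 0, "y": 1.2, "z": 0, "rx": 0, "ry": 0, "rz": 0, "grip": 0.5},
  ],
)

```text
time: 4.85
tool_pos: [0.5683, 0.1441, 0.2275]
eef_rot: [[-0.27, 0.963, 0.001], [0.963, 0.27, -0.0], [-0.0, 0.001, -1.0]]
contact_force: [-2.4, -1.8, -3.3]
gripper_width: 0.0115
```

Request:
send_rows(
  deltas=[
    {"x": 0, "y": 0.2, "z": 0, "rx": 0, "ry": 0, "rz": 0, "grip": 0.5},
    {"x": 0, "y": 0.4, "z": 0, "rx": 0, "ry": 0, "rz": 0, "grip": 0.5},
    {"x": 0, "y": 0.5, "z": 0, "rx": 0, "ry": 0, "rz": 0, "grip": 0.5},
    {"x": 0, "y": 0.5, "z": 0, "rx": 0, "ry": 0, "rz": 0, "grip": 0.5},
  ],
)

```text
time: 5.25
tool_pos: [0.5729, 0.1452, 0.2272]
eef_rot: [[-0.27, 0.963, -0.0], [0.963, 0.27, -0.0], [-0.0, -0.0, -1.0]]
contact_force: [-4.8, -1.8, -3.7]
gripper_width: 0.0113
```

```bash
python3 g.py; python3 -c "
from h import *
s=bot.sense();print(s['ft_torque'])
shot('wrist','w3')"
```

```text
t 5.25 p [572.9 145.2 227.2] yaw 15.65 F [-4.79 -1.82 -3.75] w 0.0113 j [ 0.01  0.71 -0.59  1.67  0.48  0.91 -0.5 ]
[-0.56384236  0.74705079  0.22989704]
```

View pics/w3.png

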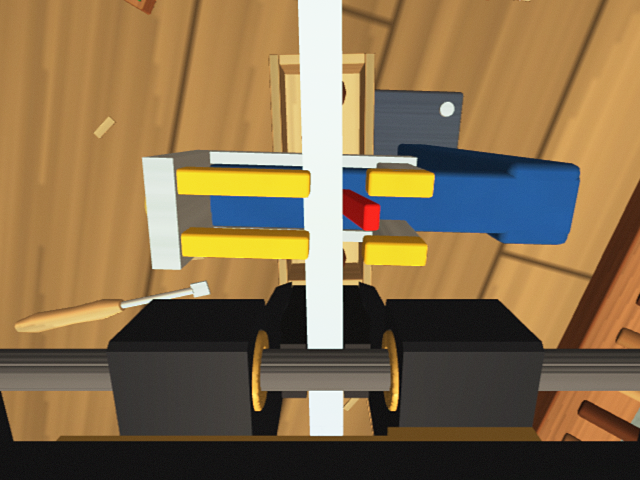

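The bar is now partway into the mouth: bar at x=304–343, prong ends at x=308, lip ends at x=366, keeper pushed back. Vision says about 3 mm more. I'll feel for the stops first to confirm.

Request:
send_rows(
  deltas=[
    {"x": 0, "y": 0.2, "z": 0, "rx": 0, "ry": 0, "rz": 0, "grip": 0.5},
    {"x": 0, "y": 0.4, "z": 0, "rx": 0, "ry": 0, "rz": 0, "grip": 0.5},
    {"x": 0, "y": 0.6, "z": 0, "rx": 0, "ry": 0, "rz": 0, "grip": 0.5},
    {"x": 0, "y": 0.7, "z": 0, "rx": 0, "ry": 0, "rz": 0, "grip": 0.5},
    {"x": 0, "y": 0.7, "z": 0, "rx": 0, "ry": 0, "rz": 0, "grip": 0.5},
  ],
)

```text
time: 5.8
tool_pos: [0.5786, 0.1467, 0.2266]
eef_rot: [[-0.27, 0.963, -0.002], [0.963, 0.27, -0.002], [-0.001, -0.003, -1.0]]
contact_force: [-5.0, -1.8, -5.2]
gripper_width: 0.0113
```

```bash
python3 g.py
```

```text
t 5.8 p [578.6 146.7 226.6] yaw 15.67 F [-5.03 -1.79 -5.24] w 0.0113 j [ 0.01  0.72 -0.59  1.65  0.48  0.92 -0.5 ]
```

Request:
send_rows(
  deltas=[
    {"x": 0, "y": 0.1, "z": 0, "rx": 0, "ry": 0, "rz": 0, "grip": 0.5},
    {"x": 0, "y": 0.2, "z": 0, "rx": 0, "ry": 0, "rz": 0, "grip": 0.5},
  ],
)

```text
time: 6.0
tool_pos: [0.5797, 0.1469, 0.2262]
eef_rot: [[-0.271, 0.963, -0.004], [0.963, 0.271, -0.002], [-0.001, -0.005, -1.0]]
contact_force: [-5.7, -2.0, -5.1]
gripper_width: 0.0113
```

```bash
python3 g.py
```

```text
t 6.0 p [579.7 146.9 226.2] yaw 15.69 F [-5.73 -2.   -5.05] w 0.0113 j [ 0.01  0.72 -0.59  1.65  0.48  0.93 -0.49]
```

Request:
send_rows(
  deltas=[
    {"x": 0, "y": 0.15, "z": -0.1, "rx": 0, "ry": 0, "rz": 0, "grip": 0.5},
    {"x": 0, "y": 0.3, "z": -0.1, "rx": 0, "ry": 0, "rz": 0, "grip": 0.5},
  ],
)

```text
time: 6.2
tool_pos: [0.5814, 0.1475, 0.2266]
eef_rot: [[-0.271, 0.963, -0.007], [0.963, 0.271, -0.004], [-0.001, -0.008, -1.0]]
contact_force: [-6.7, -2.3, -3.4]
gripper_width: 0.0113
```

Request:
send_rows(
  deltas=[
    {"x": 0, "y": 0.1, "z": 0, "rx": 0, "ry": 0, "rz": 0, "grip": 0.5},
    {"x": 0, "y": 0.2, "z": 0, "rx": 0, "ry": 0, "rz": 0, "grip": 0.5},
  ],
)

```text
time: 6.4
tool_pos: [0.5824, 0.1478, 0.2262]
eef_rot: [[-0.272, 0.962, -0.009], [0.962, 0.272, -0.004], [-0.002, -0.01, -1.0]]
contact_force: [-6.1, -2.6, -3.4]
gripper_width: 0.0113
```

```bash
python3 g.py; python3 -c "
from h import *
s=bot.sense();print(s['ft_torque'])"
```

```text
t 6.4 p [582.4 147.8 226.2] yaw 15.76 F [-6.07 -2.59 -3.37] w 0.0113 j [ 0.    0.73 -0.59  1.63  0.48  0.94 -0.49]
[-0.57131757  1.00762557  0.27223161]
```

Request:
send_rows(
  deltas=[
    {"x": 0, "y": 0.15, "z": -0.05, "rx": 0, "ry": 0, "rz": 0, "grip": 0.5},
    {"x": 0, "y": 0.25, "z": -0.1, "rx": 0, "ry": 0, "rz": 0, "grip": 0.5},
  ],
)

```text
time: 6.6
tool_pos: [0.5836, 0.1482, 0.2266]
eef_rot: [[-0.272, 0.962, -0.012], [0.962, 0.272, -0.006], [-0.002, -0.013, -1.0]]
contact_force: [-6.1, -1.6, -4.8]
gripper_width: 0.011
```

```bash
python3 g.py; python3 -c "
from h import *
s=bot.sense();print(s['ft_torque'],s['eef_rot'][:,2])
shot('wrist','w4')"
```

```text
t 6.6 p [583.6 148.2 226.6] yaw 15.8 F [-6.13 -1.62 -4.84] w 0.011 j [ 0.    0.73 -0.59  1.63  0.48  0.95 -0.49]
[-0.5403111   1.04435823  0.22577043] [-0.01181848 -0.00551752 -0.99991494]
```

View pics/w4.png

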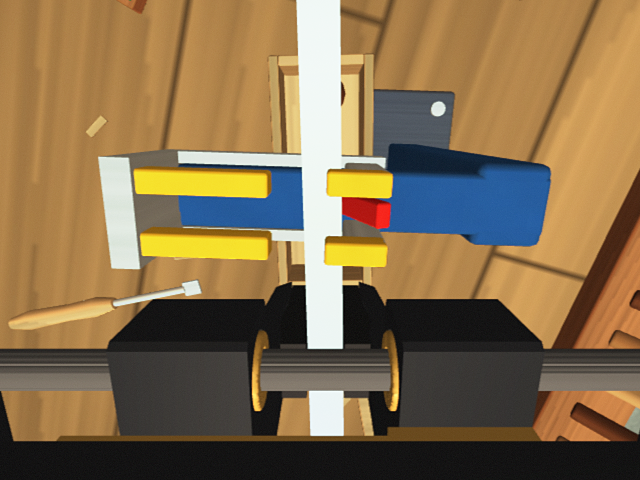

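Vision now puts the bar about 7 mm past mid-mouth: prong ends at x=270, lip ends at 326, bar centre at 323. The stop should be within 1 mm, so I'll confirm it by feel.

Request:
send_rows(
  deltas=[
    {"x": 0, "y": 0.15, "z": 0, "rx": 0, "ry": 0, "rz": 0, "grip": 0.5},
    {"x": 0, "y": 0.25, "z": 0, "rx": 0, "ry": 0, "rz": 0, "grip": 0.5},
  ],
)

```text
time: 6.85
tool_pos: [0.5845, 0.1484, 0.2262]
eef_rot: [[-0.273, 0.962, -0.015], [0.962, 0.273, -0.007], [-0.003, -0.017, -1.0]]
contact_force: [-9.0, -2.7, -0.7]
gripper_width: 0.0113
```

```bash
python3 g.py
```

```text
t 6.85 p [584.5 148.4 226.2] yaw 15.84 F [-8.95 -2.7  -0.71] w 0.0113 j [ 0.    0.73 -0.59  1.62  0.48  0.96 -0.48]
```

Request:
send_rows(
  deltas=[
    {"x": 0, "y": 0.15, "z": 0, "rx": 0, "ry": 0, "rz": 0, "grip": 0.5},
    {"x": 0, "y": 0.25, "z": 0, "rx": 0, "ry": 0, "rz": 0, "grip": 0.5},
  ],
)

```text
time: 7.05
tool_pos: [0.5846, 0.1484, 0.2259]
eef_rot: [[-0.274, 0.962, -0.02], [0.962, 0.274, -0.01], [-0.004, -0.022, -1.0]]
contact_force: [-10.8, -4.2, 0.3]
gripper_width: 0.0112
```

```bash
python3 g.py; python3 -c "
from h import *
s=bot.sense();print(s['ft_torque'],s['eef_rot'][:,2])"
```

```text
t 7.05 p [584.6 148.4 225.9] yaw 15.9 F [-10.83  -4.16   0.34] w 0.0112 j [-0.    0.74 -0.59  1.61  0.47  0.96 -0.48]
[-0.80909048  1.96241382  0.40337347] [-0.02020334 -0.00962701 -0.99974954]
```

Stop felt: position held at (584.6,148.4) while the force rose to about 11 N. I'll back off 8 mm to mid-mouth, which agrees with vision within 1 mm, and level the tool.

```bash
python3 g.py 577 146.6 228 15.65
```

```text
t 7.05 p [584.6 148.4 225.9] yaw 15.9 F [-10.83  -4.16   0.34] w 0.0112 j [-0.    0.74 -0.59  1.61  0.47  0.96 -0.48]
[577.0, 146.6, 228.0, 15.65] [ 0.04 -0.78 -0.19] [-1.3  0.2  0.2]
```

Request:
send_rows(
  deltas=[
    {"x": 0, "y": -0.3, "z": -0.1, "rx": -0.6, "ry": 0.1, "rz": 0.1, "grip": 0.5},
    {"x": 0, "y": -0.6, "z": -0.2, "rx": -1.3, "ry": 0.2, "rz": 0.2, "grip": 0.5},
    {"x": 0, "y": -0.8, "z": -0.2, "rx": -1.3, "ry": 0.2, "rz": 0.2, "grip": 0.5},
    {"x": 0, "y": -0.8, "z": -0.2, "rx": -1.3, "ry": 0.2, "rz": 0.2, "grip": 0.5},
    {"x": 0, "y": -0.8, "z": -0.2, "rx": -1.3, "ry": 0.2, "rz": 0.2, "grip": 0.5},
  ],
)

```text
time: 7.55
tool_pos: [0.5771, 0.1466, 0.2283]
eef_rot: [[-0.271, 0.963, 0.001], [0.963, 0.271, 0.0], [0.0, 0.001, -1.0]]
contact_force: [-4.3, -2.3, -1.4]
gripper_width: 0.0112
```

```bash
python3 g.py 577 146.6 228 15.65;  python3 -c "
from h import *
s=bot.sense();print(s['ft_torque'],s['eef_rot'][:,2])
shot('wrist','w5')"
```

```text
t 7.55 p [577.1 146.6 228.3] yaw 15.71 F [-4.29 -2.29 -1.43] w 0.0112 j [ 0.01  0.71 -0.6   1.66  0.48  0.92 -0.5 ]
[577.0, 146.6, 228.0, 15.65] [ 0.01 -0.01  0.03] [ 0.1 -0.   0.1]
[-0.33484396  0.73931939  0.19650601] [ 1.28534740e-03  4.74105054e-04 -9.99999062e-01]
```

View pics/w5.png

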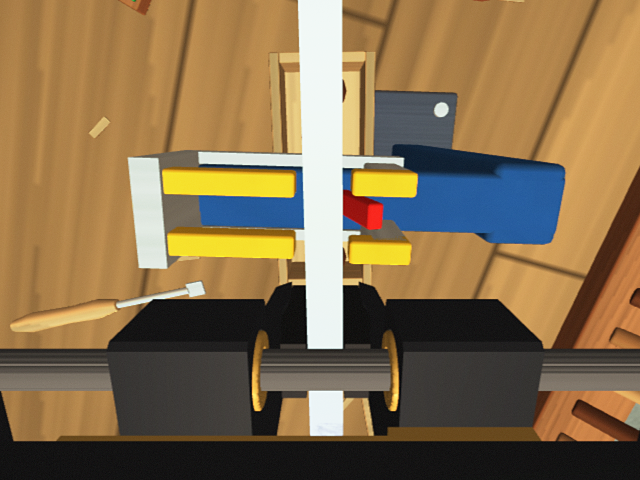

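The bar is centred in the mouth: prong ends at x=295, lip ends at 351, bar 303–343. Lifting straight up in steps.

Request:
send_rows(
  deltas=[
    {"x": 0, "y": 0, "z": -0.3, "rx": 0, "ry": 0, "rz": 0, "grip": 0.5},
    {"x": 0, "y": 0, "z": -0.6, "rx": 0, "ry": 0, "rz": 0, "grip": 0.5},
    {"x": 0, "y": 0, "z": -0.8, "rx": 0, "ry": 0, "rz": 0, "grip": 0.5},
  ],
)

```text
time: 7.9
tool_pos: [0.5769, 0.1465, 0.2361]
eef_rot: [[-0.271, 0.963, 0.001], [0.963, 0.271, 0.0], [0.0, 0.001, -1.0]]
contact_force: [-4.0, -1.4, -4.5]
gripper_width: 0.0115
```

```bash
python3 g.py 577 146.6 240 15.65
```

```text
t 7.9 p [576.9 146.5 236.1] yaw 15.71 F [-3.97 -1.36 -4.53] w 0.0115 j [ 0.01  0.7  -0.6   1.65  0.47  0.94 -0.49]
[577.0, 146.6, 240.0, 15.65] [ 0.01  0.01 -0.39] [ 0.  -0.   0.1]
```

Request:
send_rows(
  deltas=[
    {"x": 0, "y": 0, "z": -0.2, "rx": 0, "ry": 0, "rz": 0, "grip": 0.5},
    {"x": 0, "y": 0, "z": -0.4, "rx": 0, "ry": 0, "rz": 0, "grip": 0.5},
  ],
)

```text
time: 8.1
tool_pos: [0.577, 0.1464, 0.2402]
eef_rot: [[-0.271, 0.963, 0.0], [0.963, 0.271, 0.0], [0.0, 0.0, -1.0]]
contact_force: [-3.9, -1.9, -4.2]
gripper_width: 0.0114
```

```bash
python3 g.py 577 146.6 250 15.65
```

```text
t 8.1 p [577.  146.4 240.2] yaw 15.71 F [-3.89 -1.87 -4.2 ] w 0.0114 j [ 0.01  0.7  -0.6   1.65  0.47  0.94 -0.49]
[577.0, 146.6, 250.0, 15.65] [ 0.01  0.01 -0.98] [ 0.  -0.   0.1]
```

Request:
send_rows(
  deltas=[
    {"x": 0, "y": 0, "z": -0.3, "rx": 0, "ry": 0, "rz": 0, "grip": 0.5},
    {"x": 0, "y": 0, "z": -0.6, "rx": 0, "ry": 0, "rz": 0, "grip": 0.5},
    {"x": 0, "y": 0, "z": -0.8, "rx": 0, "ry": 0, "rz": 0, "grip": 0.5},
  ],
)

```text
time: 8.4
tool_pos: [0.5774, 0.1466, 0.2487]
eef_rot: [[-0.271, 0.963, 0.001], [0.963, 0.271, 0.001], [0.0, 0.002, -1.0]]
contact_force: [-2.8, -0.9, -4.5]
gripper_width: 0.0112
```

Request:
send_rows(
  deltas=[
    {"x": 0, "y": 0, "z": -0.3, "rx": 0, "ry": 0, "rz": 0, "grip": 0.5},
    {"x": 0, "y": 0, "z": -0.6, "rx": 0, "ry": 0, "rz": 0, "grip": 0.5},
    {"x": 0, "y": 0, "z": -0.9, "rx": 0, "ry": 0, "rz": 0, "grip": 0.5},
    {"x": 0, "y": 0, "z": -1.2, "rx": 0, "ry": 0, "rz": 0, "grip": 0.5},
    {"x": 0, "y": 0, "z": -1.2, "rx": 0, "ry": 0, "rz": 0, "grip": 0.5},
  ],
)

```text
time: 8.9
tool_pos: [0.5784, 0.147, 0.2616]
eef_rot: [[-0.27, 0.963, 0.004], [0.963, 0.27, 0.002], [0.001, 0.004, -1.0]]
contact_force: [-0.2, 0.2, -4.1]
gripper_width: 0.0111
```

```bash
python3 g.py; python3 -c "
from h import *
s=bot.sense();print(s['ft_torque'],s['eef_rot'][:,2])
shot('wrist','w6')"
```

```text
t 8.9 p [578.4 147.  261.6] yaw 15.68 F [-0.2   0.24 -4.09] w 0.0111 j [ 0.02  0.68 -0.62  1.62  0.45  0.99 -0.47]
[-0.1972891  -0.1549999  -0.02399496] [ 0.00395859  0.00182795 -0.99999049]
```

View pics/w6.png

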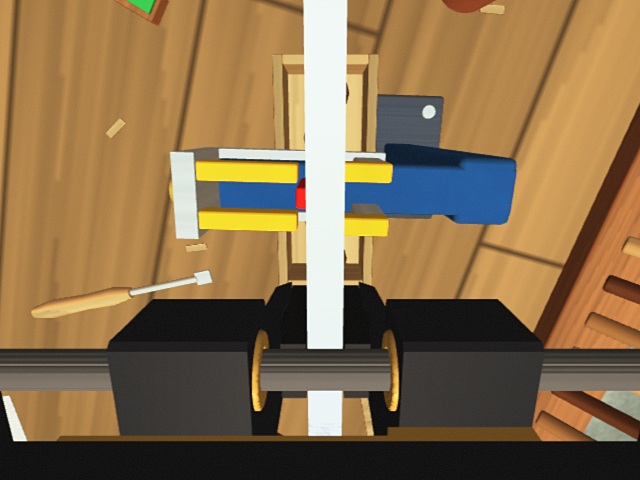

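The bar is out above the prongs, the keeper (red, x≈302) is shut, and the horizontal force is about 0. Next I move level toward the nose side.

Run:
```python
from h import *
d=np.load('pics/w6.npz');P=d['P'];I=d['img'].astype(int);w=(I.min(-1)>200)&(P[...,2]>.26)&(P[...,2]<.31)
w[:, :290]=0;w[:,360:]=0
a=np.radians(15.7+90);q=P[w];t=q[:,:2]@[np.cos(a),np.sin(a)]
k=np.polyfit(t,q[:,2],1);print('slope',k[0],'n',len(q),'z',np.median(q[:,2]),'t',np.percentile(t,[1,99]))
```

```text
slope -0.017491361195210206 n 14908 z 0.2864840454880212 t [-0.05410304  0.0860231 ]
```

Request:
send_rows(
  deltas=[
    {"x": 0, "y": 0, "z": -0.4, "rx": 0, "ry": 0, "rz": 0, "grip": 0.5},
    {"x": 0.1, "y": -1.5, "z": -0.5, "rx": 0, "ry": 0, "rz": 0, "grip": 0.5},
    {"x": 0.1, "y": -4, "z": -0.5, "rx": 0, "ry": 0, "rz": 0, "grip": 0.5},
    {"x": 0.2, "y": -6.5, "z": -0.5, "rx": 0, "ry": 0, "rz": 0, "grip": 0.5},
    {"x": 0.3, "y": -9, "z": -0.5, "rx": 0, "ry": 0, "rz": 0, "grip": 0.5},
  ],
)

```text
time: 9.45
tool_pos: [0.4899, 0.1253, 0.2661]
eef_rot: [[-0.27, 0.963, 0.004], [0.963, 0.27, 0.002], [0.001, 0.004, -1.0]]
contact_force: [0.2, -0.8, -3.8]
gripper_width: 0.0115
```

```bash
python3 g.py 440 110 267 15.7
```

```text
t 9.45 p [489.9 125.3 266.1] yaw 15.68 F [ 0.16 -0.78 -3.76] w 0.0115 j [ 0.07  0.55 -0.64  1.88  0.43  0.85 -0.52]
[440.0, 110.0, 267.0, 15.7] [-0.13 -5.22 -0.11] [ 0.2 -0.  -0. ]
```

Request:
send_rows(
  deltas=[
    {"x": -0.2, "y": -2.5, "z": -0.2, "rx": 0, "ry": 0, "rz": 0, "grip": 0.5},
    {"x": -0.8, "y": -4.5, "z": -0.6, "rx": 0, "ry": 0, "rz": 0, "grip": 0.5},
    {"x": -3, "y": -5, "z": -1.5, "rx": 0, "ry": 0, "rz": 1, "grip": 0.5},
    {"x": -6, "y": -5.2, "z": -2.5, "rx": 0, "ry": 0, "rz": 4, "grip": 0.5},
    {"x": -9.5, "y": -5, "z": -3, "rx": 0, "ry": 0, "rz": 8, "grip": 0.5},
  ],
)

```text
time: 9.95
tool_pos: [0.4673, 0.0205, 0.2972]
eef_rot: [[-0.134, 0.991, 0.006], [0.991, 0.134, 0.002], [0.002, 0.006, -1.0]]
contact_force: [1.1, 1.6, -5.3]
gripper_width: 0.0111
```

```bash
python3 g.py 567.6 -276.1 290 -17.3
```

```text
t 9.95 p [467.3  20.5 297.2] yaw 7.69 F [ 1.06  1.62 -5.27] w 0.0111 j [ 0.29  0.45 -0.65  1.93  0.36  0.86 -0.4 ]
[567.6, -276.1, 290.0, -17.3] [-30.73   5.96   0.7 ] [ 0.3 -0.2 25. ]
```

Request:
send_rows(
  deltas=[
    {"x": -4, "y": 0.6, "z": 0, "rx": 0, "ry": 0, "rz": 3, "grip": 0.5},
    {"x": -8, "y": 1.4, "z": 0.1, "rx": 0, "ry": 0, "rz": 6, "grip": 0.5},
    {"x": -12, "y": 2.2, "z": 0.2, "rx": 0.1, "ry": 0, "rz": 9, "grip": 0.5},
    {"x": -16, "y": 3, "z": 0.3, "rx": 0.2, "ry": -0.1, "rz": 12, "grip": 0.5},
    {"x": -20, "y": 3.8, "z": 0.4, "rx": 0.2, "ry": -0.1, "rz": 15, "grip": 0.5},
  ],
)

```text
time: 10.45
tool_pos: [0.5324, -0.1742, 0.2935]
eef_rot: [[0.129, 0.992, 0.003], [0.992, -0.129, 0.001], [0.001, 0.003, -1.0]]
contact_force: [0.4, 0.4, -3.3]
gripper_width: 0.0111
```

```bash
python3 g.py 567.6 -276.1 290 -17.3
```

```text
t 10.45 p [ 532.4 -174.2  293.5] yaw -7.42 F [ 0.41  0.41 -3.31] w 0.0111 j [ 0.56  0.57 -0.54  1.69  0.34  0.97 -0.24]
[567.6, -276.1, 290.0, -17.3] [-9.65  4.81  0.35] [ 0.2 -0.1  9.9]
```

Request:
send_rows(
  deltas=[
    {"x": -4, "y": 2, "z": 0.2, "rx": 0.1, "ry": 0.3, "rz": 4, "grip": 0.5},
    {"x": -7.5, "y": 3.8, "z": 0.3, "rx": 0.2, "ry": 0.6, "rz": 7.5, "grip": 0.5},
    {"x": -9.6, "y": 4.8, "z": 0.3, "rx": 0.2, "ry": 0.9, "rz": 9.9, "grip": 0.5},
    {"x": -9.6, "y": 4.8, "z": 0.3, "rx": 0.2, "ry": 0.9, "rz": 9.9, "grip": 0.5},
    {"x": -9.6, "y": 4.8, "z": 0.3, "rx": 0.2, "ry": 0.9, "rz": 9.9, "grip": 0.5},
  ],
)

```text
time: 10.95
tool_pos: [0.5674, -0.2753, 0.2902]
eef_rot: [[0.298, 0.955, 0.002], [0.954, -0.298, 0.018], [0.018, -0.003, -1.0]]
contact_force: [-0.3, 1.5, -3.8]
gripper_width: 0.0109
```

```bash
python3 g.py 567.6 -276.1 290 -17.3
cat > chk.py <<'E'
from h import *
from scipy.optimize import minimize
s=bot.sense();p=s['tool_pos']*1000;zb=p[2]+26
print(s['eef_rot'].round(4).tolist())
for n in('top','scene','wrist'):
    i,P,W=shot(n,'c_'+n);I=i.astype(int);z=P[...,2]*1000
    w=(abs(z-zb)<9)&(I.min(-1)>120)&(np.ptp(I,-1)<45)&(np.hypot(P[...,0]*1000-p[0],P[...,1]*1000-p[1])<150)
    q=P[w]*1000
    if len(q)<50: print(n,'few',len(q));continue
    m=np.ones(len(q),bool)
    for k in(20,9,9):
        vx,vy,x,y=cv2.fitLine(q[m][:,:2].astype(np.float32),cv2.DIST_HUBER,0,.01,.01).ravel()
        if vy<0:vx,vy=-vx,-vy
        e=q[:,:2]-[x,y];m=abs(e@[-vy,vx])<k
    t=(q[m][:,:2]-p[:2])@[vx,vy];c=(q[m][:,:2]-p[:2])@[-vy,vx];r=np.percentile(t,[.5,99.5])
    print(n,len(q),'yaw x',np.degrees(np.arctan2(vy,vx)).round(2)-90,'ends rel tcp',r.round(1),'mid',r.mean().round(1),'perp',np.median(c).round(1),'slope',np.polyfit(t,q[m][:,2],1)[0].round(4),'z',np.median(q[m][:,2]).round(1))
E
python3 chk.py
```

```text
t 10.95 p [ 567.4 -275.3  290.2] yaw -17.33 F [-0.35  1.47 -3.82] w 0.0109 j [ 0.65  0.68 -0.49  1.47  0.32  1.08 -0.2 ]
[567.6, -276.1, 290.0, -17.3] [-0.07  0.05  0.02] [-0.2 -1.  -0. ]
[[0.2979, 0.9546, 0.0022], [0.9544, -0.2979, 0.0181], [0.0179, -0.0032, -0.9998]]
top 317 yaw x -17.010002 ends rel tcp [ 26.6 119.7] mid 73.2 perp 0.2 slope 0.0164 z 316.4
scene 230 yaw x -17.349998 ends rel tcp [ 31.6 122.3] mid 77.0 perp -2.2 slope 0.0016 z 316.1
wrist 15004 yaw x -17.129997 ends rel tcp [-39.  102.7] mid 31.8 perp 0.1 slope -0.0033 z 316.2
```

Request:
send_rows(
  deltas=[
    {"x": 0, "y": 0, "z": 2.5, "rx": 0, "ry": 0, "rz": 0, "grip": 0.5},
    {"x": 0, "y": 0, "z": 5, "rx": 0, "ry": 0, "rz": 0, "grip": 0.5},
    {"x": 0, "y": 0, "z": 8, "rx": 0, "ry": 0, "rz": 0, "grip": 0.5},
    {"x": 0, "y": 0, "z": 10.5, "rx": 0, "ry": 0, "rz": 0, "grip": 0.5},
    {"x": 0, "y": 0, "z": 10.8, "rx": 0, "ry": 0, "rz": 0, "grip": 0.5},
  ],
)

```text
time: 11.6
tool_pos: [0.5658, -0.27, 0.18]
eef_rot: [[0.293, 0.956, -0.003], [0.956, -0.292, 0.02], [0.018, -0.009, -1.0]]
contact_force: [-1.7, 1.3, -3.8]
gripper_width: 0.0112
```

```bash
python3 g.py 567.6 -276 180 -17.3; python3 chk.py; python3 -c "
import cv2,numpy as np
a=cv2.imread('pics/c_wrist.png');b=cv2.imread('pics/c_top.png')[200:300,360:470];c=cv2.imread('pics/c_scene.png')[250:350,205:315]
r=[cv2.resize(k,(330,300),interpolation=3) for k in(b,c)]
cv2.imwrite('pics/v.png',np.hstack([cv2.resize(a,(460,345)),np.zeros((345,0,3),np.uint8),np.vstack([cv2.resize(b,(190,172)),cv2.resize(c,(190,173))])]))
cv2.imwrite('pics/v.png',np.vstack([np.hstack(r),cv2.resize(a,(660,495))[:290]]))"
```

```text
t 11.6 p [ 565.8 -270.   180. ] yaw -17.0 F [-1.73  1.26 -3.83] w 0.0112 j [ 0.62  0.79 -0.44  1.6   0.39  0.85 -0.27]
[567.6, -276.0, 180.0, -17.3] [-0.52  0.35 -0.01] [-0.5 -1.   0.3]
[[0.2926, 0.9562, -0.0032], [0.9561, -0.2924, 0.02], [0.0182, -0.0089, -0.9998]]
top 274 yaw x -16.510002 ends rel tcp [ 26.7 119.7] mid 73.2 perp 0.0 slope -0.0043 z 204.6
scene 213 yaw x -16.339996 ends rel tcp [ 29.6 121.2] mid 75.4 perp -3.7 slope 0.0125 z 206.7
wrist 15049 yaw x -17.14 ends rel tcp [-40.9 100.7] mid 29.9 perp -2.4 slope 0.0032 z 208.8
```

View pics/v.png

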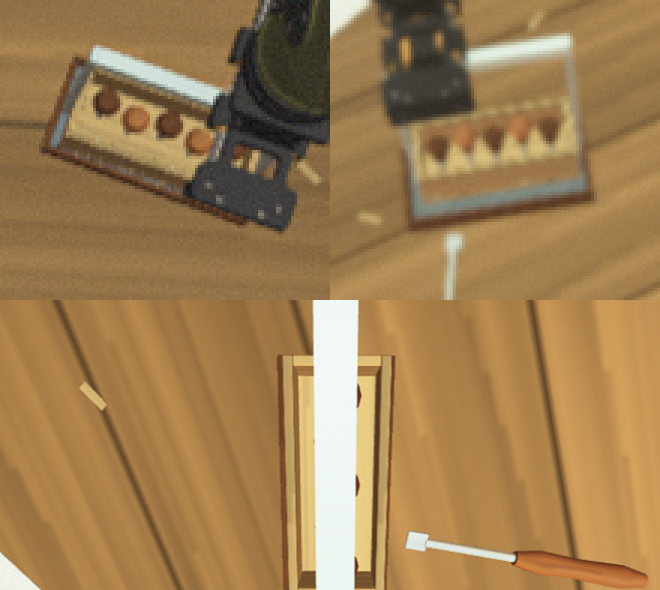

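```bash
python3 g.py 567.6 -275.8 180 -17.3
python3 - <<'E'
from h import *
d=np.load('pics/c_wrist.npz');P=d['P']*1000;I=d['img'].astype(int)
a=np.radians(-17.3);ex=np.array([np.cos(a),np.sin(a)]);ey=np.array([-ex[1],ex[0]])
q=P[...,:2]-[579.5,-238];X=q@ex;Y=q@ey;Z=P[...,2]
for v in range(110,280,20):
    r=slice(v,v+20)
    def ext(lo,hi,lim=70):
        m=(Z[r]>lo)&(Z[r]<hi)&(abs(X[r])<lim)&(np.arange(640)<420)
        return np.percentile(X[r][m],[2,98]).round(1) if m.sum()>20 else None
    print(v,'Y',np.nanmedian(Y[r,200:400]).round(0),'box',ext(60,80),'rim',ext(10,23))
m=(Z>60)&(Z<80)&(abs(X)<35);print('box Ymax',np.percentile(Y[m],99))
m=(Z>12)&(Z<23)&(abs(X)<35);print('rim far Y',np.percentile(Y[m],[2,50,98]) if m.sum() else 0,m.sum())
E
```

```text
t 11.75 p [ 569.  -271.3  184. ] yaw -17.09 F [ 0.74 -0.42 -3.46] w 0.0111 j [ 0.62  0.79 -0.44  1.59  0.39  0.85 -0.27]
[567.6, -275.8, 180.0, -17.3] [-0.48 -0.    0.4 ] [-0.  -1.   0.2]
110 Y 41.0 box [-32.6  30.5] rim [-43.5  40.2]
130 Y 29.0 box [-32.4  30.8] rim [-43.2  40.2]
150 Y 16.0 box [-32.6  30.7] rim [-43.6  40.2]
170 Y 0.0 box [-32.3  30.6] rim [-43.3  39.9]
190 Y -15.0 box [-32.6  30.8] rim [-43.6  40.2]
210 Y -32.0 box [-32.4  30.7] rim [-43.3  68.6]
230 Y -49.0 box [-32.6  30.7] rim [-43.1  69.6]
250 Y -65.0 box [-32.4  31. ] rim [-43.5  40. ]
270 Y -84.0 box [-31.9  30.7] rim [-43.7  40.1]
box Ymax 78.6586002394181
rim far Y [-222.09778284 -220.17744372    3.1746644 ] 165
```

Request:
send_rows(
  deltas=[
    {"x": -0.2, "y": 0, "z": 0, "rx": 0, "ry": 0, "rz": 0.1, "grip": 0.5},
    {"x": -0.43, "y": -0.06, "z": 0.1, "rx": 0, "ry": 0, "rz": 0.2, "grip": 0.5},
    {"x": -0.43, "y": -0.06, "z": 0.3, "rx": 0, "ry": 0, "rz": 0.2, "grip": 0.5},
    {"x": -0.43, "y": -0.06, "z": 0.3, "rx": 0, "ry": 0, "rz": 0.2, "grip": 0.5},
  ],
)

```text
time: 12.15
tool_pos: [0.567, -0.2754, 0.1811]
eef_rot: [[0.298, 0.955, 0.005], [0.955, -0.298, 0.017], [0.018, -0.0, -1.0]]
contact_force: [0.3, 0.2, -4.6]
gripper_width: 0.0113
```

```bash
python3 chk.py; python3 g.py 567.6 -275.8 175 -17.3;python3 - <<'E'
from h import *
I=cv2.imread('pics/c_top.png')[195:295,350:470]
J=cv2.imread('pics/c_scene.png')[240:350,205:315]
cv2.imwrite('pics/v2.png',np.hstack([cv2.resize(I,(480,400),interpolation=3),cv2.resize(J,(320,400),interpolation=3)]))
E
```

```text
[[0.2977, 0.9547, 0.0049], [0.9545, -0.2977, 0.0172], [0.0179, -0.0005, -0.9998]]
top 270 yaw x -16.769997 ends rel tcp [ 25.9 119.3] mid 72.6 perp -0.1 slope 0.006 z 206.4
scene 208 yaw x -17.269997 ends rel tcp [ 29. 121.] mid 75.0 perp -2.0 slope 0.0045 z 206.2
wrist 15002 yaw x -17.279999 ends rel tcp [-40.4 101.3] mid 30.5 perp -0.1 slope 0.0007 z 206.7
t 12.3 p [ 567.2 -275.1  181. ] yaw -17.29 F [-0.48 -0.16 -3.52] w 0.0113 j [ 0.63  0.79 -0.44  1.59  0.39  0.85 -0.26]
[567.6, -275.8, 175.0, -17.3] [-0.07  0.06  0.6 ] [-0. -1.  0.]
```

View pics/v2.png

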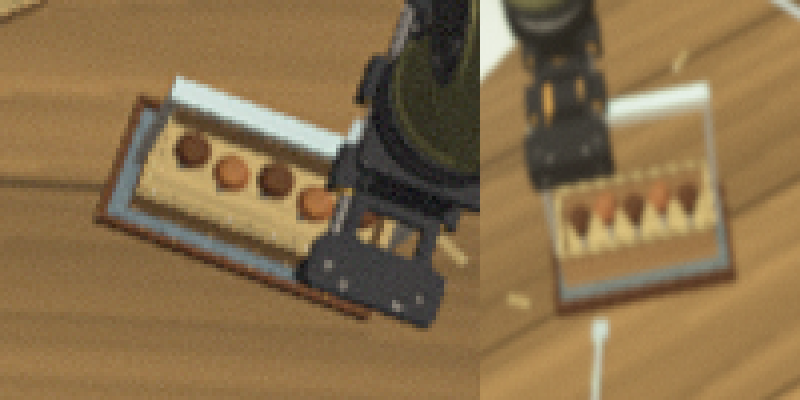

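The caddy hangs centred over the tray in both views, and the gaps at the ends and sides match the calculation. Lowering gently.

Request:
send_rows(
  deltas=[
    {"x": -0.05, "y": 0, "z": 0.4, "rx": 0, "ry": 0, "rz": 0, "grip": 0.5},
    {"x": -0.05, "y": 0, "z": 0.8, "rx": 0, "ry": 0, "rz": 0, "grip": 0.5},
    {"x": -0.05, "y": 0, "z": 1.2, "rx": 0, "ry": 0, "rz": 0, "grip": 0.5},
    {"x": -0.05, "y": 0, "z": 1.4, "rx": 0, "ry": 0, "rz": 0, "grip": 0.5},
    {"x": -0.05, "y": 0, "z": 1.4, "rx": 0, "ry": 0, "rz": 0, "grip": 0.5},
  ],
)

```text
time: 12.8
tool_pos: [0.5669, -0.2752, 0.1664]
eef_rot: [[0.297, 0.955, 0.004], [0.955, -0.297, 0.018], [0.018, -0.001, -1.0]]
contact_force: [0.7, 0.1, -3.9]
gripper_width: 0.0112
```

```bash
python3 g.py 567.6 -275.8 159 -17.3
```

```text
t 12.8 p [ 566.9 -275.2  166.4] yaw -17.28 F [ 0.68  0.13 -3.87] w 0.0112 j [ 0.62  0.81 -0.43  1.6   0.4   0.82 -0.27]
[567.6, -275.8, 159.0, -17.3] [-0.05  0.09  0.74] [-0.1 -1.1  0. ]
```

Request:
send_rows(
  deltas=[
    {"x": 0, "y": 0, "z": 0.15, "rx": 0, "ry": 0, "rz": 0, "grip": 0.5},
    {"x": 0, "y": 0, "z": 0.3, "rx": 0, "ry": 0, "rz": 0, "grip": 0.5},
    {"x": 0, "y": 0, "z": 0.45, "rx": 0, "ry": 0, "rz": 0, "grip": 0.5},
    {"x": 0, "y": 0, "z": 0.55, "rx": 0, "ry": 0, "rz": 0, "grip": 0.5},
  ],
)

```text
time: 13.2
tool_pos: [0.5669, -0.2751, 0.1608]
eef_rot: [[0.297, 0.955, 0.004], [0.955, -0.297, 0.018], [0.018, -0.001, -1.0]]
contact_force: [-0.8, -0.3, -3.6]
gripper_width: 0.0113
```

Request:
send_rows(
  deltas=[
    {"x": 0, "y": 0, "z": 0.1, "rx": 0, "ry": 0, "rz": 0, "grip": 0.5},
    {"x": 0, "y": 0, "z": 0.2, "rx": 0, "ry": 0, "rz": 0, "grip": 0.5},
  ],
)

```text
time: 13.4
tool_pos: [0.5671, -0.2749, 0.1592]
eef_rot: [[0.297, 0.955, 0.005], [0.955, -0.297, 0.018], [0.019, -0.001, -1.0]]
contact_force: [-1.8, 1.3, 4.2]
gripper_width: 0.0113
```

```bash
python3 g.py 567.6 -275.8 159 -17.3
```

```text
t 13.4 p [ 567.1 -274.9  159.2] yaw -17.28 F [-1.84  1.35  4.17] w 0.0113 j [ 0.62  0.82 -0.43  1.61  0.41  0.8  -0.28]
[567.6, -275.8, 159.0, -17.3] [-0.07  0.07  0.02] [-0.1 -1.1  0. ]
```

Floor contact came at TCP z 159.2, as predicted, with about 8 N net. Releasing.

Request:
send_rows(
  deltas=[
    {"x": 0, "y": 0, "z": 0, "rx": 0, "ry": 0, "rz": 0, "grip": 1.6},
    {"x": 0, "y": 0, "z": 0, "rx": 0, "ry": 0, "rz": 0, "grip": 3},
    {"x": 0, "y": 0, "z": 0, "rx": 0, "ry": 0, "rz": 0, "grip": 4.5},
    {"x": 0, "y": 0, "z": 0, "rx": 0, "ry": 0, "rz": 0, "grip": 5},
    {"x": 0, "y": 0, "z": 0, "rx": 0, "ry": 0, "rz": 0, "grip": 5},
  ],
)

```text
time: 13.9
tool_pos: [0.5672, -0.2749, 0.1593]
eef_rot: [[0.297, 0.955, 0.005], [0.955, -0.297, 0.018], [0.019, -0.001, -1.0]]
contact_force: [0.1, 0.1, -0.2]
gripper_width: 0.0458
```

Request:
send_rows(
  deltas=[
    {"x": 0, "y": 0, "z": -1, "rx": 0, "ry": 0, "rz": 0, "grip": 5},
    {"x": 0, "y": 0, "z": -3, "rx": 0, "ry": 0, "rz": 0, "grip": 5},
    {"x": 0, "y": 0, "z": -6, "rx": 0, "ry": 0, "rz": 0, "grip": 5},
    {"x": 0, "y": 0, "z": -10, "rx": 0, "ry": 0, "rz": 0, "grip": 5},
    {"x": 0, "y": 0, "z": -14, "rx": 0, "ry": 0, "rz": 0, "grip": 5},
  ],
)

```text
time: 14.4
tool_pos: [0.5663, -0.2773, 0.3012]
eef_rot: [[0.297, 0.955, 0.005], [0.955, -0.297, 0.018], [0.019, -0.001, -1.0]]
contact_force: [-0.0, 0.0, -0.2]
gripper_width: 0.0498
```

Request:
send_rows(
  deltas=[
    {"x": -3, "y": 0, "z": -3, "rx": 0, "ry": 0, "rz": 0, "grip": 5},
    {"x": -7, "y": 0, "z": -6, "rx": 0, "ry": 0, "rz": 0, "grip": 5},
    {"x": -11, "y": 0, "z": -8, "rx": 0, "ry": 0, "rz": 0, "grip": 5},
    {"x": -13, "y": 0, "z": -9, "rx": 0, "ry": 0, "rz": 0, "grip": 5},
    {"x": -13, "y": 0, "z": -9, "rx": 0, "ry": 0, "rz": 0, "grip": 5},
  ],
)

```text
time: 14.9
tool_pos: [0.5257, -0.4076, 0.3908]
eef_rot: [[0.304, 0.953, 0.007], [0.953, -0.304, 0.014], [0.016, 0.003, -1.0]]
contact_force: [0.8, 0.6, 0.7]
gripper_width: 0.0498
```

```bash
python3 g.py
python3 - <<'E'
from h import *
a=np.radians(-17.3);ex=np.array([np.cos(a),np.sin(a)]);ey=np.array([-ex[1],ex[0]])
for n in('top','scene','wrist'):
    I,P,W=shot(n,'f_'+n);P=P*1000
    q=P[...,:2]-[579.5,-238];X=q@ex;Y=q@ey;Z=P[...,2]
    f=lambda m:(np.percentile(X[m],[2,50,98]).round(1),np.percentile(Y[m],[1,99]).round(1),m.sum()) if m.sum() else 0
    reg=(abs(X)<60)&(abs(Y)<105)
    b=reg&(Z>174)&(Z<192);print(n,'bar',f(b),'slope',np.polyfit(Y[b],Z[b],1)[0].round(4) if b.sum() else 0)
    print('  box rim',f(reg&(Z>45)&(Z<54)),' tray rim',f(reg&(Z>13)&(Z<22)))
A=cv2.imread('pics/f_top.png')[150:300,170:470];B=cv2.imread('pics/f_scene.png')[160:350,205:430];C=cv2.imread('pics/f_wrist.png')
cv2.imwrite('pics/v3.png',np.vstack([np.hstack([cv2.resize(A,(400,280),interpolation=3),cv2.resize(B,(400,280),interpolation=3)]),cv2.resize(C,(800,600))[:320]]))
E
```

```text
t 14.9 p [ 525.7 -407.6  390.8] yaw -17.68 F [0.81 0.55 0.66] w 0.0498 j [ 0.83  0.66 -0.5   1.18  0.29  1.37  0.06]
top bar (array([-8.3, -2.6,  4.6]), array([-78.6,  80.3]), np.int64(481)) slope 0.0003
  box rim (array([-34.1, -28.2,  24.2]), array([-74.8,  74.7]), np.int64(258))  tray rim (array([-43.8, -12.9,  37. ]), array([-86.4,  90.6]), np.int64(581))
scene bar (array([-10.4,   0.5,   5.3]), array([-77.2,  81.6]), np.int64(378)) slope -0.0029
  box rim (array([-35.6,   2.9,  30.7]), array([-72.7,  78.4]), np.int64(354))  tray rim (array([-32.2,  27.1,  40.8]), array([-84.8,  92. ]), np.int64(441))
wrist bar (array([-7.4, -1.5,  4.3]), array([-80.9,  -0.7]), np.int64(1612)) slope -0.0001
  box rim (array([-33.1, -10. ,  30.2]), array([-75.7,  40.6]), np.int64(1410))  tray rim (array([-43.4,  -1.8,  39.9]), array([-88.1,  49.7]), np.int64(1676))
```

View pics/v3.png

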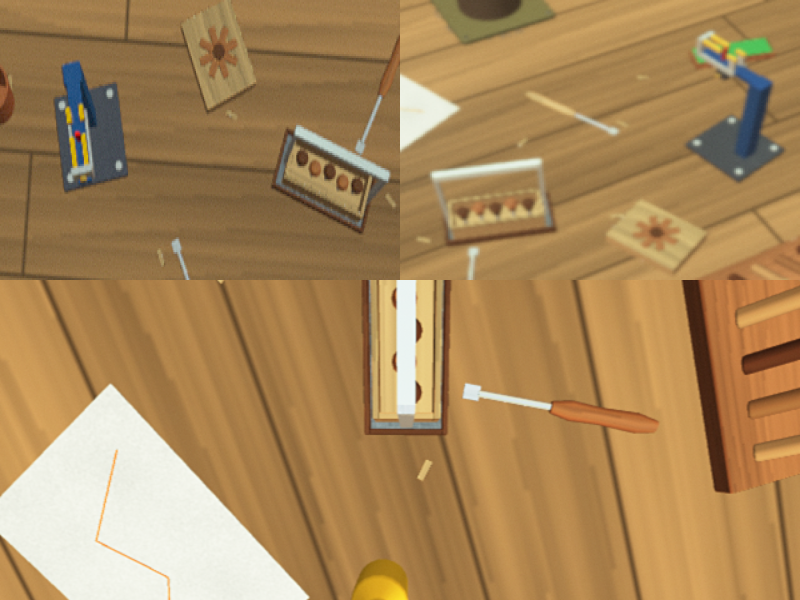

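The caddy sits flat and centred in the tray, with the bar's slope about 0 and its centre within 1 mm of the rim centre in x. The stand is clear, and its keeper shows red between the prongs. Handing in.

```bash
python3 -c "
from h import *
print(bot.job_done())"
```

```text
the job is handed in; nothing more can be done
None
```

The caddy is off the hook and standing in the tray, and the job is handed in at about 15 s of the 51 s allowed. No verdict was reported.

- **Unhooking:** I gripped the bail 40 mm to one side of its middle and pushed it back against the keeper at about 5 N. It touched the back stops at about 11 N, well under the 25 N limit. I backed off 8 mm to mid-mouth, where the camera agreed within about 1 mm, and lifted out. The wrist picture then showed the keeper shut.
- **Setting down:** I turned the caddy to line up with the tray, corrected about 1° of tilt, and lowered it. It touched the tray floor with about 8 N. I let go and backed the arm away.

**Last checks:**
- **Fit in tray:** The crossbar is level (slope at most 0.003), and its middle is within about 1 mm of the tray's centre across the short side in the wrist view. It is within a few mm along the long side, although the tray and caddy readings there scatter by 2–3 mm.
- **Release:** The wrist force is near zero and the gripper is clear.
- **Other items:** Those visible in the last pictures looked undisturbed, but I did not re-measure them.
- **Disagreement:** The scene camera's first reading of the tray was about 6 mm off from the top and wrist cameras, so I used the latter two.

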